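# Put three vessels back into their own spill trays

## Task

The conical flask, the brown dropper bottle and the yellow-lidded sample cup have each got into another's spill tray. Move them round so that the flask stands in the blue tray, the dropper bottle in the red tray and the sample cup in the green tray, each upright in the middle of its tray: stand one of them in the empty grey tray on the way, and leave that tray empty again. Never stand a vessel on the bare bench or tip one over, and leave the round tin and the red stopper where they are.

Things in the scene. Friction and masses are not known exactly. Their poses are not given: they have to be found in the camera images.
- flask: clear glass conical flask with a little pale yellow content, rigid, 0.11 kg; 106 mm high, base 66 mm across, narrowing to a neck 24 mm across from 72 to 98 mm above the base and a lip 28 mm across from 98 to 106 mm; origin at the centre of its base, z up; best gripped from above at the neck and lip
- dropper_bottle: brown glass dropper bottle with a pale blue-white label and a black rubber bulb; 102 mm high, 0.07 kg; round body 33 mm across up to 70 mm, collar 24 mm across from 62 to 77 mm, bulb 13 mm across from 76 to 102 mm; origin at the centre of its base, z up; best gripped from above at the top of the body
- sample_cup: white sample cup with a yellow screw lid; 62 mm high, 0.045 kg; body up to 55 mm across, lid 61 mm across from 49 to 62 mm; origin at the centre of its base, z up; best gripped from above round the lid
- tray_blue: square shallow spill tray of blue plastic, 110 x 110 mm, 16 mm high, walls and floor 5 mm thick, a thin white ring 84 mm across painted round its middle, fixed to the bench; origin at the centre of its underside, so its inner floor is 5 mm above the origin; z up
- tray_red: square shallow spill tray of red plastic, 110 x 110 mm, 16 mm high, walls and floor 5 mm thick, a thin white ring 84 mm across painted round its middle, fixed to the bench; origin at the centre of its underside, so its inner floor is 5 mm above the origin; z up
- tray_green: square shallow spill tray of green plastic, 110 x 110 mm, 16 mm high, walls and floor 5 mm thick, a thin white ring 84 mm across painted round its middle, fixed to the bench; origin at the centre of its underside, so its inner floor is 5 mm above the origin; z up
- tray_grey: square shallow spill tray of grey plastic, 110 x 110 mm, 16 mm high, walls and floor 5 mm thick, a thin white ring 84 mm across painted round its middle, the spare tray and empty at the start, fixed to the bench; origin at the centre of its underside, so its inner floor is 5 mm above the origin; z up
- filter_tin: bystander: round tin with a green lid, 67 mm across, 33 mm high; origin at the centre of its underside
- stopper: bystander: dark red rubber stopper, 31 mm across, 26 mm high; origin at the centre of its underside
- centrifuge: obstacle, fixed: bench centrifuge, lid open, behind the middle trays; housing 250 mm high, from -145 to +155 mm along its x axis (away from the robot; knobs stick out a little in front) and +-180 mm along y; the lid stands on its back edge up to 550 mm; origin mid-underside. Carry things past it close to the robot, about 0.42 m from the base axis
Mind the look-alikes: they are no part of the job. What is shaped like the sample_cup but black is not meant.

How it is judged (in metres and radians):
On the way:
1. one of the three vessels has been stood in the grey tray and let go (((horizontal distance between flask and tray_grey below 0.05 m and z of flask in the frame of tray_grey below 0.009 m and angle between flask's own z axis and vertical below 0.1 rad and contact force between the fingers and flask below 0.05 N and linear speed of flask below 0.02 m/s) or (horizontal distance between dropper_bottle and tray_grey below 0.05 m and z of dropper_bottle in the frame of tray_grey below 0.009 m and angle between dropper_bottle's own z axis and vertical below 0.1 rad and contact force between the fingers and dropper_bottle below 0.05 N and linear speed of dropper_bottle below 0.02 m/s) or (horizontal distance between sample_cup and tray_grey below 0.05 m and z of sample_cup in the frame of tray_grey below 0.009 m and angle between sample_cup's own z axis and vertical below 0.1 rad and contact force between the fingers and sample_cup below 0.05 N and linear speed of sample_cup below 0.02 m/s))), for 0.2 s.
At the end, for the whole second after the job is handed in: The flask stands in the blue tray, the dropper bottle in the red tray and the sample cup in the green tray, each within 15 mm of the tray's centre, its base on the tray's floor (within 4 mm), upright within 0.1 rad, released and at rest; so the grey tray is empty (horizontal distance between flask and tray_blue below 0.015 m and z of flask in the frame of tray_blue below 0.009 m and angle between each of flask, dropper_bottle, sample_cup's own z axis and vertical below 0.1 rad and contact force between the fingers and flask below 0.05 N and linear speed of each of flask, dropper_bottle, sample_cup below 0.02 m/s and horizontal distance between dropper_bottle and tray_red below 0.015 m and z of dropper_bottle in the frame of tray_red below 0.009 m and contact force between the fingers and dropper_bottle below 0.05 N and horizontal distance between sample_cup and tray_green below 0.015 m and z of sample_cup in the frame of tray_green below 0.009 m and contact force between the fingers and sample_cup below 0.05 N); the robot touches nothing.
It fails at once if a vessel is stood on the bare bench (height (world z) of any of flask, dropper_bottle, sample_cup below 0.002 m).
It fails at once if a vessel is tipped over (more than 0.7 rad) (angle between any of flask, dropper_bottle, sample_cup's own z axis and vertical above 0.7 rad).
It fails at once if the tin or the stopper is moved more than 20 mm (distance of any of filter_tin, stopper from where it was at the start of the episode above 0.02 m).
It also fails if it takes over 120 s, if anything falls off the work surface, if the arm or the gripper's body presses on something with over 40 N, if the wrist force passes 120 N, or if a joint passes its speed limit or range.

## Robot

A 6-joint arm with a two-finger parallel gripper is mounted at the origin on a cart in front of the work surface, level with it; the furniture and walls round the work are solid. World frame = base frame: x ahead of the robot, y to its left, z up, the work surface at z = 0. Lengths are in mm, angles in rad, forces in N, time in s.
With the tool pointing down it reaches from about 300 to 775 mm from the base axis. Payload 14.6 kg.
Tool frame: the origin (TCP) lies at the very end of the fingers, on their centre line; the grasp point (between the pads) lies 19 mm behind it; z points along the fingers, y is the line along which they close (so a half turn about z gives the same grasp; the last joint's range is limited). The gripper opens to 85 mm and grips with 20 to 120 N. Pads are 22 mm wide; open, the fingers measure 114 mm over their backs; the gripper's body (76 mm by 85 mm) begins 54 mm behind the grasp point. The pads swing forward as they close: fully open they stand 13 mm farther back than shut.
Start: joints at [-1.197, 0.3, 1.521, -0, 1.321, -0.067], TCP at [234.657, -497.419, 210.881] pointing down, gripper open.
Joint ranges: [-3.03, 3.03], [-0.79, 2.21], [0.23, 2.52], [-1.04, 4.18], [0, 3.07], [-2.55, 2.55]. Speed limits (rad/s): [2.22, 2.22, 2.57, 3.14, 3.14, 3.14].

## Interface

Orientations are given as a unit quaternion [x, y, z, w].
In Python, from bench import arm gives the robot as it stands.
- The arm moves only by the tool send_rows, never from a script. Its argument "increments" is one flat list of numbers, 6 for each row, row after row: the shift along the tool's x, y, z in parts of the range, where 1.0 means 0.6 m, then the turn, a rotation vector about the tool's x, y, z in shares of pi rad (1.0 is pi rad). In form: [dx, dy, dz, ax, ay, az, dx, dy, dz, ax, ay, az, ...]. A call has exactly 5 rows; each row is the pose to reach, as a shift and turn from the pose commanded when the call began, along the tool's axes at that moment; what a row does not reach only later rows make up. A row lasts 1/12 s, in which the tool goes at most 41.7 mm and 7.16 degrees, less where a joint would pass 70% of its speed; a pose out of reach is approached as far as the arm can. Shift and turn numbers lie between -1 and 1, and a call with a number outside is refused. A call with a gripper value outside its range is refused whole. "grip" is the finger opening in cm, from 0 to 8.54, set as the call begins (left out, the last holds). The fingers move at their own pace and stop on an object; the grip force is fixed at half the most. Time passes only in rows, so rows that repeat a pose let the fingers close, or fill a call up. It gives the time, the measured TCP pose, the force, the opening and the grip force at its end, in the units of the state.
- arm.read_state(): the state, without advancing time (a new reading comes with each control period).
- arm.get_image(name): name is "scene" or "top" or "wrist"; returns a dict with "img" (480x640x3 uint8, blue, green, red), "camera_matrix" (3x3 intrinsics, pixels), "R" (3x3) and "t" (3): a world point X has camera coordinates R X + t; the wrist camera has in their place "mount" (4x4, takes a point from camera to tool coordinates, whose origin is the TCP and whose axes are the flange's). Camera axes: x right, y down, z forward; pixel columns grow to the right and rows downward; lengths in mm; the calibration is good to about 2 mm. A picture is of the moment at which its call begins: read the wrist's pose just before it. There is no depth.
- arm.hand_in(): hands the job in; it is judged then, once.
Trained networks look in a picture, given as the dict that the camera call returned (one of the last four; its "shot" number tells which), for a name from the list of things; names that differ only in an ending like _2 or _b are one class to them, and where a whole thing is asked for, a point or a joint stands for the part that bears it (a point fixed in the world has none). Each returns a list of dicts, best first, with "conf" (0 to 1); they miss things now and then, are a little off and sometimes report something else, mostly with a low value. They report only what shows in the picture. A call takes as long as a camera call. They do not tell look-alikes from the thing itself.
- arm.search_frame(picture, name): "rect" ([left, top, width, height] in pixels, round what is visible of it).
- arm.spot_point(picture, name): "at" ([column, row] in pixels: a listed point, or the origin of a listed thing).
The state is a dict: "t": time; "q": joint angles; "dq": joint speeds; "joint_efforts": joint torques, N m; "ee_pos": TCP position; "orientation": TCP orientation; "force": force on the tool from outside, world axes, zero at the start; "ft_torque": the same for the moment, N m; "finger_gap": finger opening in mm; "grip_force": force on a finger pad.
Only numpy, scipy, OpenCV 4.12 (cv2) and the standard library are available. Lean on these libraries where they do the work, as an engineer would, in place of code of your own. Each camera call takes 0.05 s, during which the arm holds its last target. There are 200 camera calls.

## Working session

There is one attempt and no reset: what is moved stays moved. The work goes in short steps, Python scripts to look and compute and a tool call to move; the robot and the scene stay as the last step left them, time stands still between calls to the robot, and variables do not carry over. Pictures are saved under pics/ and viewed, at most 14 in all, crops included, and the job is handed in when it is done.

Besides the shell and the picture viewer there is one more tool, called after ">>>" as name(argument=value, ...) on one line, values as JSON. send_rows: Moves the arm, as the interface text tells. Its arguments: {"type":"object","properties":{"increments":{"type":"array"},"grip":{"type":"number"}},"required":["increments"]}

```bash
mkdir -p pics; ls
cat > h.py <<'E'
import numpy as np, cv2
from bench import arm
def ray(p,uv,z):
    K=np.array(p["camera_matrix"]);R=np.array(p["R"]);t=np.array(p["t"]).ravel()
    d=R.T@np.linalg.inv(K)@np.array([uv[0],uv[1],1.]);c=-R.T@t
    return c+d*(z-c[2])/d[2]
N=["flask","dropper_bottle","sample_cup","tray_blue","tray_red","tray_green","tray_grey","filter_tin","stopper","centrifuge"]
E
python3 - <<'E'
from h import *
s=arm.read_state();print(s["ee_pos"],s["orientation"],s["t"])
for c in ["top","scene"]:
    p=arm.get_image(c);cv2.imwrite(f"pics/{c}0.png",p["img"])
    R=np.array(p["R"]);print(c,(-R.T@np.array(p["t"]).ravel()).round())
    for n in N:
        for d in arm.spot_point(p,n)[:3]:
            print(n,round(d["conf"],2),np.round(d["at"]),ray(p,d["at"],5 if n in N[:3] else 0).round(1))
E
```

```text
pics
[ 234.55128112 -497.17026164  210.31678257] [ 9.75812264e-01  2.18609391e-01 -8.85040858e-05 -5.92614097e-04] 0.0
top [ 310.   44. 1212.]
flask 0.55 [291. 301.] [428.4 110.1   5. ]
dropper_bottle 0.8 [151. 292.] [430.8 398.4   5. ]
sample_cup 0.69 [428. 276.] [ 497.3 -168.9    5. ]
sample_cup 0.63 [491. 285.] [ 486.6 -298.6    5. ]
tray_blue 0.87 [497. 286.] [ 485.3 -312.2    0. ]
tray_red 0.93 [297. 303.] [425.8  97.4   0. ]
tray_green 0.86 [148. 289.] [437.6 406.6   0. ]
tray_grey 0.92 [361. 302.] [436.  -33.4   0. ]
filter_tin 0.87 [159. 180.] [673.3 410.8   0. ]
filter_tin 0.64 [403. 233.] [ 587.4 -115.4    0. ]
stopper 0.43 [400. 234.] [ 584.9 -110.2    0. ]
stopper 0.17 [361. 304.] [431.1 -34.8   0. ]
scene [-14. 573. 922.]
flask 0.64 [363. 298.] [433.4  96.6   5. ]
dropper_bottle 0.66 [237. 387.] [437.7 397.4   5. ]
dropper_bottle 0.16 [362. 301.] [429.  103.4   5. ]
sample_cup 0.82 [431. 222.] [ 488.1 -161.1    5. ]
sample_cup 0.58 [471. 191.] [ 493.3 -305.7    5. ]
tray_blue 0.67 [473. 193.] [ 487.7 -308.8    0. ]
tray_red 0.74 [360. 301.] [434.4 102.2   0. ]
tray_green 0.58 [236. 388.] [439.9 399.4   0. ]
tray_grey 0.91 [412. 261.] [438.1 -49.2   0. ]
tray_grey 0.32 [168. 308.] [668.9 403.4   0. ]
filter_tin 0.61 [165. 311.] [667.2 411.3   0. ]
stopper 0.59 [382. 211.] [ 586.1 -106.3    0. ]
stopper 0.19 [469. 192.] [ 495.4 -304.9    0. ]
centrifuge 0.43 [360. 303.] [429.9 106.9   0. ]
```

View pics/top0.png

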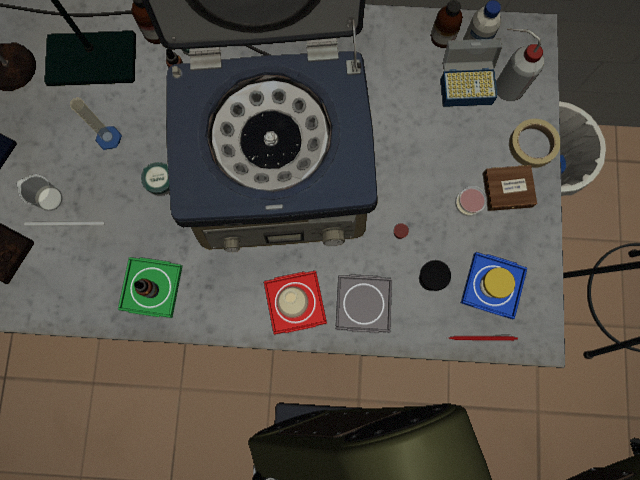

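View pics/scene0.png

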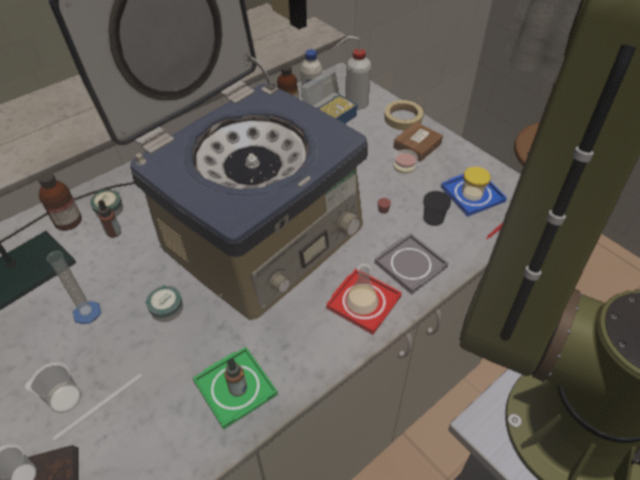

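The top view shows the flask in the red tray (293,302), the dropper bottle in green (148,288), the cup in blue (497,283), and grey empty at (364,303). The black look-alike is at (435,276), the stopper at (401,231) and the tin at (156,178). Next I'll measure the trays and the lid by colour.

```bash
cat >> h.py <<'E'
def world(p,pts,z): return np.array([ray(p,u,z)[:2] for u in np.reshape(pts,(-1,2))],np.float32)
HSV={"blue":((105,120,60),(125,255,255)),"red":((0,150,90),(8,255,255)),"green":((50,120,60),(80,255,255)),"yellow":((20,120,100),(32,255,255))}
def blob(p,c,near,z,r=90):
    m=cv2.inRange(cv2.cvtColor(p["img"],cv2.COLOR_BGR2HSV),*HSV[c])
    cs,_=cv2.findContours(m,cv2.RETR_EXTERNAL,cv2.CHAIN_APPROX_NONE)
    pts=[]
    for k in cs:
        if len(k)<8: continue
        w=world(p,k+0.0,z); 
        if np.linalg.norm(w-near,axis=1).max()<r: pts.append(w)
    return cv2.convexHull(np.vstack(pts))
E
python3 - <<'E'
from h import *
for c in ["top","scene"]:
    p=arm.get_image(c)
    for n,xy in [("blue",(486,-310)),("red",(430,100)),("green",(438,402))]:
        try: print(c,n,cv2.minAreaRect(blob(p,n,xy,14)))
        except Exception as e: print(c,n,e)
    h=blob(p,"yellow",(486,-305),58);print(c,"lid",cv2.minEnclosingCircle(h),cv2.minAreaRect(h))
    # grey ring: white pixels near tray
    for n,xy in [("grey",(437,-43)),("blue",(486,-310)),("red",(430,100)),("green",(438,402))]:
        g=cv2.cvtColor(p["img"],cv2.COLOR_BGR2HSV)
        ys,xs=np.where((g[...,1]<70)&(g[...,2]>165)); w=world(p,np.c_[xs,ys]+0.0,5)
        d=np.linalg.norm(w-xy,axis=1);w=w[(d<56)&(d>28)]
        if len(w)>10:
            for _ in range(6):
                A=np.c_[2*w,np.ones(len(w))];s=np.linalg.lstsq(A,(w**2).sum(1),rcond=None)[0]
                e=np.linalg.norm(w-s[:2],axis=1)-41.5; k=abs(e)<max(5,np.percentile(abs(e),80)); w=w[k]
            print(c,"ring",n,s[:2].round(1),round(np.sqrt(s[2]+s[0]**2+s[1]**2),1),len(w))
E
```

```text
top blue ((487.0298156738281, -302.50634765625), (111.63697052001953, 114.66018676757812), 75.72582244873047)
top red ((427.3255310058594, 101.85151672363281), (114.12293243408203, 109.0809326171875), 15.079675674438477)
top green ((440.722412109375, 399.739013671875), (112.08132934570312, 113.97572326660156), 85.371337890625)
top lid ((484.78436279296875, -300.4962463378906), 30.00496482849121) ((484.735107421875, -300.6056213378906), (57.45620346069336, 57.72734832763672), 3.3636343479156494)
top ring grey [433.3 -38.6] 40.4 145
top ring blue [ 486.7 -304. ] 40.5 131
top ring red [427.8 101.9] 40.4 170
top ring green [441.  401.3] 40.5 174
scene blue ((486.11859130859375, -300.8126220703125), (111.26063537597656, 116.56695556640625), 75.77387237548828)
scene red ((427.1354675292969, 102.1790542602539), (112.09346008300781, 109.63856506347656), 14.425786972045898)
scene green ((439.53961181640625, 399.88232421875), (106.43522644042969, 113.55062866210938), 84.87635803222656)
scene lid ((486.0177307128906, -304.48101806640625), 32.50127029418945) ((487.4301452636719, -303.7646484375), (56.1081657409668, 64.44642639160156), 31.258466720581055)
scene ring grey [434.1 -40.6] 40.3 62
scene ring blue [ 487.5 -305.8] 40.4 103
scene ring red [428.1 100. ] 40.3 169
scene ring green [441.1 399.2] 40.5 359
```

The rows are not in the units I measure in: shifts go in shares of 0.6 m and turns go in shares of pi rad. I convert before sending: 15.5 cm / 60 = 0.2583, 12.5 cm / 60 = 0.2083, -0.55 rad / 3.1416 = -0.1751.

>>> send_rows(increments=[0.0333,-0.0083,0,0,0,-0.035,0.0917,-0.02,0,0,0,-0.07,0.15,-0.0333,0,0,0,-0.105,0.2083,-0.0467,0,0,0,-0.1401,0.2583,-0.0567,0,0,0,-0.1751], grip=8.5)

```text
t: 1.62
ee_pos: [361.7, -399.0, 211.0]
orientation: [0.878, 0.478, 0.0, 0.0]
force: [0.5, -1.0, -0.2]
finger_gap: 84.7
grip_force: 0.0
```

Scaled: 15 cm / 60 = 0.25, 13 cm / 60 = 0.2167, -0.58 rad / 3.1416 = -0.1846.

>>> send_rows(increments=[0.05,0.0167,0,0,0,-0.0369,0.1083,0.0367,0,0,0,-0.0738,0.1667,0.0567,0,0,0,-0.1108,0.2167,0.075,0,0,0,-0.1477,0.25,0.085,0,0,0,-0.1846])

```text
t: 2.03
ee_pos: [487.2, -301.0, 210.8]
orientation: [0.705, 0.71, 0.0, 0.0]
force: [-0.5, -0.2, -0.6]
finger_gap: 84.9
grip_force: 0.0
```

>>> send_rows(increments=[0,0,0,0,0,0,0,0,0,0,0,0,0,0,0,0,0,0,0,0,0,0,0,0,0,0,0,0,0,0])

```text
t: 2.45
ee_pos: [484.6, -303.7, 211.0]
orientation: [0.708, 0.706, -0.0, 0.0]
force: [-0.0, 0.1, -0.8]
finger_gap: 85.1
grip_force: 0.0
```

```bash
cat >> h.py <<'E'
from scipy.spatial.transform import Rotation as Ro
def wrist():
    s=arm.read_state();p=arm.get_image("wrist")
    T=np.eye(4);T[:3,:3]=Ro.from_quat(s["orientation"]).as_matrix();T[:3,3]=s["ee_pos"]
    C=T@np.array(p["mount"]);p["R"]=C[:3,:3].T;p["t"]=-C[:3,:3].T@C[:3,3]
    return s,p
E
python3 - <<'E'
from h import *
s,p=wrist();print(s["ee_pos"],s["orientation"],s["q"],s["t"])
cv2.imwrite("pics/w1.png",p["img"])
h=blob(p,"yellow",(486,-303),67,80);print(cv2.minEnclosingCircle(h),cv2.minAreaRect(h))
h=blob(p,"blue",(486,-303),14);print(cv2.minAreaRect(h))
E
```

```text
[ 484.57497197 -303.73111798  210.99866688] [ 7.07899513e-01  7.06313156e-01 -1.88612666e-06  6.84748145e-05] [-6.23921287e-01  3.48635443e-01  1.45647566e+00 -2.66205993e-05
  1.33634702e+00 -6.21671656e-01] 2.45
((483.9736633300781, -299.00146484375), 29.930261611938477) ((484.2122802734375, -299.0606689453125), (58.7273063659668, 58.78841018676758), 44.50920867919922)
((486.23028564453125, -305.527099609375), (110.06283569335938, 114.44953155517578), 75.9178466796875)
```

View pics/w1.png

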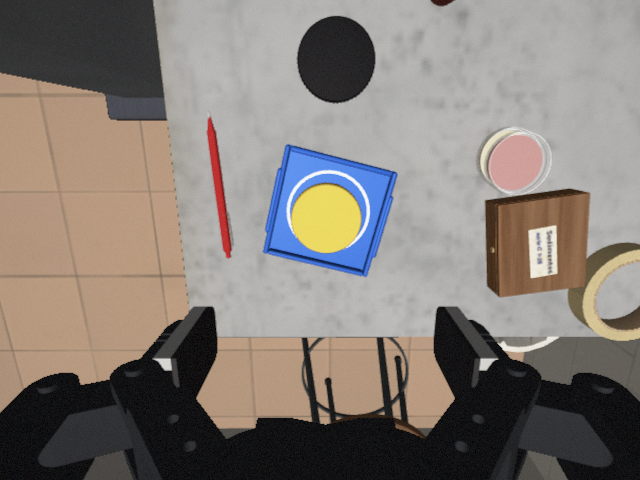

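The wrist view shows the yellow lid at (326,218), free of anything around it. It measures (484.5, -299.5), which agrees with the other two cameras, so I'll descend and grasp.

Scaled: 15 cm / 60 = 0.25, 13 cm / 60 = 0.2167.

>>> send_rows(increments=[0.0033,0,0.0417,0,0,0,0.0067,0,0.1,0,0,0,0.0067,0,0.1583,0,0,0,0.0067,0,0.2167,0,0,0,0.0067,0,0.25,0,0,0])

```text
t: 2.92
ee_pos: [483.6, -298.5, 57.3]
orientation: [0.708, 0.707, -0.0, -0.002]
force: [0.4, 0.9, -0.1]
finger_gap: 85.0
grip_force: 0.0
```

>>> send_rows(increments=[0,0,0.0167,0,0,0,0,0,0.0333,0,0,0,0,0,0.0383,0,0,0,0,0,0.0383,0,0,0,0,0,0.0383,0,0,0])

```text
t: 3.33
ee_pos: [485.7, -299.4, 39.0]
orientation: [0.707, 0.707, 0.0, 0.001]
force: [-0.2, 0.1, -0.7]
finger_gap: 84.6
grip_force: 0.0
```

>>> send_rows(increments=[0,0,0,0,0,0,0,0,0,0,0,0,0,0,0,0,0,0,0,0,0,0,0,0,0,0,0,0,0,0], grip=5)

```text
t: 3.75
ee_pos: [485.7, -299.5, 39.7]
orientation: [0.707, 0.707, 0.0, 0.001]
force: [-4.5, 1.8, 12.9]
finger_gap: 54.1
grip_force: 60.3
```

>>> send_rows(increments=[0,0,0,0,0,0,0,0,0,0,0,0,0,0,0,0,0,0,0,0,0,0,0,0,0,0,0,0,0,0])

```text
t: 4.17
ee_pos: [485.7, -299.5, 39.7]
orientation: [0.707, 0.707, 0.0, 0.001]
force: [-3.9, 1.5, 14.0]
finger_gap: 54.2
grip_force: 60.3
```

The gap of 54 mm means the fingers closed on the body under the lid. I'll open, rise a little and grip again on the lid.

>>> send_rows(increments=[0,0,0,0,0,0,0,0,0,0,0,0,0,0,0,0,0,0,0,0,0,0,0,0,0,0,0,0,0,0], grip=8.5)

```text
t: 4.58
ee_pos: [485.2, -299.0, 37.8]
orientation: [0.707, 0.707, -0.0, -0.0]
force: [0.1, 0.0, 0.2]
finger_gap: 84.9
grip_force: 0.0
```

Scaled: -1 cm / 60 = -0.0167, -0.5 cm / 60 = -0.0083.

>>> send_rows(increments=[0,0,-0.0083,0,0,0,0,0,-0.0167,0,0,0,0,0,-0.0167,0,0,0,0,0,-0.0167,0,0,0,0,0,-0.0167,0,0,0])

```text
t: 5.0
ee_pos: [485.2, -299.0, 48.0]
orientation: [0.707, 0.707, 0.0, 0.0]
force: [0.6, 0.8, 0.1]
finger_gap: 85.0
grip_force: 0.0
```

>>> send_rows(increments=[0,0,0,0,0,0,0,0,0,0,0,0,0,0,0,0,0,0,0,0,0,0,0,0,0,0,0,0,0,0], grip=5)

```text
t: 5.42
ee_pos: [485.2, -299.0, 47.8]
orientation: [0.707, 0.707, -0.0, -0.0]
force: [0.1, 0.1, 0.4]
finger_gap: 49.9
grip_force: 0.0
```

>>> send_rows(increments=[0,0,0,0,0,0,0,0,0,0,0,0,0,0,0,0,0,0,0,0,0,0,0,0,0,0,0,0,0,0])

```text
t: 5.83
ee_pos: [485.2, -299.0, 47.9]
orientation: [0.707, 0.707, -0.0, 0.0]
force: [-0.2, 0.5, 0.0]
finger_gap: 50.2
grip_force: 0.0
```

The fingers closed to 50 mm without touching anything, so I need to look.

Run:
```python
from h import *
s,p=wrist();cv2.imwrite("pics/w2.png",p["img"])
for c in ["top","scene"]:
    q=arm.get_image(c)
    w=cv2.resize(q["img"][(180 if c=="top" else 130):,400:][:170,:240],None,fx=2,fy=2,interpolation=cv2.INTER_CUBIC)
    globals()[c]=w
cv2.imwrite("pics/c2.png",np.hstack([np.vstack([top,scene])[:600],]))
```

```text
(no output)
```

View pics/c2.png

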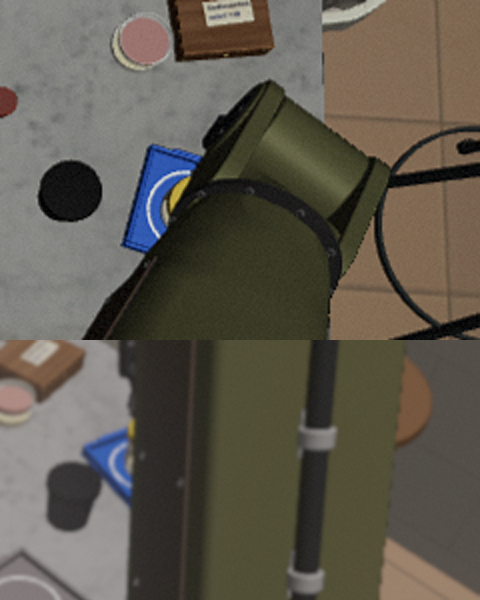

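View pics/w2.png

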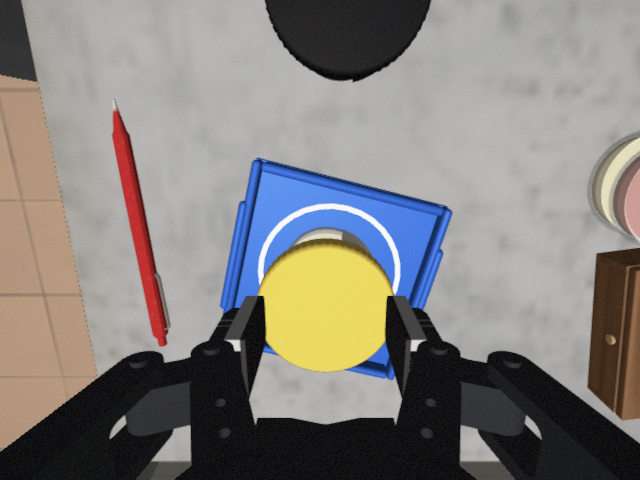

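Run:
```python
from h import *
s,p=wrist();print(s["ee_pos"],s["finger_gap"])
for z in (57,67,77):
    h=blob(p,"yellow",(485,-300),z,120);print(z,cv2.minEnclosingCircle(h),cv2.minAreaRect(h))
K=np.array(p["camera_matrix"])
for X in [(485,-299,48),(485,-299,67),(460,-299,60),(510,-299,60),(460,-299,55)]:
    u=K@(p["R"]@np.array(X)+p["t"]);print(X,(u[:2]/u[2]).round())
M=np.array(p["mount"]);print(M.round(2)); h=blob(p,"blue",(486,-303),14,120);print(cv2.minAreaRect(h))
```

```text
[ 485.19616354 -299.00862126   47.89206372] 50.08798945362522
57 ((484.240966796875, -303.33221435546875), 32.90082550048828) ((483.3800048828125, -303.7414245605469), (64.60579681396484, 60.71975326538086), 83.7034912109375)
67 ((484.22369384765625, -298.4394226074219), 30.768709182739258) ((483.41839599609375, -298.8221130371094), (60.41908645629883, 56.7849006652832), 83.70340728759766)
77 ((484.2062683105469, -293.546630859375), 28.636642456054688) ((483.45684814453125, -293.90277099609375), (56.232418060302734, 52.85006332397461), 83.70338439941406)
(485, -299, 48) [327. 292.]
(485, -299, 67) [327. 310.]
(460, -299, 60) [271. 303.]
(510, -299, 60) [383. 303.]
(460, -299, 55) [273. 298.]
[[   0.     -0.96   -0.28   71.18]
 [   1.      0.      0.     -1.22]
 [   0.     -0.28    0.96 -163.42]
 [   0.      0.      0.      1.  ]]
((486.45196533203125, -305.16998291015625), (111.38145446777344, 115.31574249267578), 75.9188003540039)
```

The lid is at (484, -298.5), upright and unmoved. The finger tips stand farther back than I assumed and were riding at the lid's top edge, so I'll go deeper.

>>> send_rows(increments=[0,0,0,0,0,0,0,0,0,0,0,0,0,0,0,0,0,0,0,0,0,0,0,0,0,0,0,0,0,0], grip=8.5)

```text
t: 6.45
ee_pos: [485.2, -299.0, 47.9]
orientation: [0.707, 0.707, -0.0, -0.0]
force: [0.4, 0.2, 0.5]
finger_gap: 84.8
grip_force: 0.0
```

Scaled: 2 cm / 60 = 0.0333, 1.6 cm / 60 = 0.0267.

>>> send_rows(increments=[0,0,0.0133,0,0,0,0,0,0.0267,0,0,0,0,0,0.0333,0,0,0,0,0,0.0333,0,0,0,0,0,0.0333,0,0,0])

```text
t: 6.87
ee_pos: [485.0, -298.9, 27.4]
orientation: [0.707, 0.707, -0.0, -0.0]
force: [-0.3, -0.0, 0.9]
finger_gap: 85.1
grip_force: 0.0
```

>>> send_rows(increments=[0,0,0,0,0,0,0,0,0,0,0,0,0,0,0,0,0,0,0,0,0,0,0,0,0,0,0,0,0,0], grip=5)

```text
t: 7.28
ee_pos: [485.7, -299.4, 29.1]
orientation: [0.707, 0.707, 0.0, 0.001]
force: [-1.4, 1.6, 9.3]
finger_gap: 56.2
grip_force: 62.9
```

>>> send_rows(increments=[0,0,0,0,0,0,0,0,0,0,0,0,0,0,0,0,0,0,0,0,0,0,0,0,0,0,0,0,0,0])

```text
t: 7.7
ee_pos: [485.7, -299.4, 29.1]
orientation: [0.707, 0.707, 0.0, 0.001]
force: [-2.0, 0.5, 8.3]
finger_gap: 56.1
grip_force: 62.9
```

Scaled: -1.5 cm / 60 = -0.025, -1.2 cm / 60 = -0.02.

>>> send_rows(increments=[0,0,-0.005,0,0,0,0,0,-0.01,0,0,0,0,0,-0.015,0,0,0,0,0,-0.02,0,0,0,0,0,-0.025,0,0,0])

```text
t: 8.12
ee_pos: [485.2, -299.0, 43.2]
orientation: [0.707, 0.707, 0.0, 0.0]
force: [-0.6, -0.1, -0.9]
finger_gap: 56.3
grip_force: 63.6
```

Run:
```python
from h import *
s,p=wrist();print(s["ee_pos"],s["finger_gap"],s["force"],s["grip_force"])
for z in (62,67,72,82):
    h=blob(p,"yellow",(485,-300),z,120);print(z,cv2.minEnclosingCircle(h),cv2.minAreaRect(h))
cv2.imwrite("pics/w3.png",p["img"])
```

```text
[ 485.19623279 -299.04243074   43.2177168 ] 56.29274619982064 [-0.58220117 -0.05617862 -0.91570923] 63.600617833435535
62 ((483.5802917480469, -308.996826171875), 35.43998718261719) ((484.0819091796875, -309.3914794921875), (65.29203033447266, 69.0524673461914), 0.276248574256897)
67 ((483.5937805175781, -306.1921081542969), 34.214839935302734) ((484.0780334472656, -306.5731201171875), (63.03492736816406, 66.6654052734375), 0.2762981653213501)
72 ((483.60723876953125, -303.3873291015625), 32.98974609375) ((484.0741882324219, -303.75469970703125), (60.7778434753418, 64.27833557128906), 0.2763526737689972)
82 ((483.63427734375, -297.77783203125), 30.539485931396484) ((484.06646728515625, -298.117919921875), (56.26365661621094, 59.504146575927734), 0.2761978209018707)
```

View pics/w3.png

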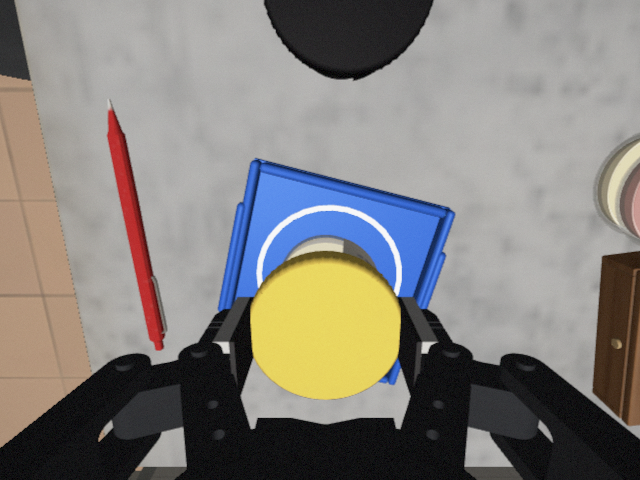

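The cup is lifted level: the lid at (325,325) fits a lid top at z = 82. Next I'll carry it to the grey tray.

Scaled: -9 cm / 60 = -0.15, -8 cm / 60 = -0.1333.

>>> send_rows(increments=[0,0,-0.0333,0,0,0,0.0083,-0.0017,-0.0833,0,0,0,0.0333,-0.0067,-0.1333,0,0,0,0.075,-0.015,-0.15,0,0,0,0.125,-0.0233,-0.15,0,0,0])

```text
t: 8.58
ee_pos: [472.0, -224.5, 135.8]
orientation: [0.708, 0.707, 0.001, 0.002]
force: [0.9, -0.1, -0.9]
finger_gap: 56.2
grip_force: 63.8
```

Scaled: 16.5 cm / 60 = 0.275, 14 cm / 60 = 0.2333.

>>> send_rows(increments=[0.0583,-0.0117,0,0,0,0,0.1167,-0.0233,0,0,0,0,0.175,-0.035,0,0,0,0,0.2333,-0.045,0,0,0,0,0.275,-0.055,0,0,0,0])

```text
t: 9.0
ee_pos: [437.5, -56.8, 133.0]
orientation: [0.707, 0.707, 0.0, 0.0]
force: [0.4, -0.5, -0.3]
finger_gap: 56.3
grip_force: 63.8
```

Scaled: 1.8 cm / 60 = 0.03, 1 cm / 60 = 0.0167.

>>> send_rows(increments=[0.0167,-0.0033,0,0,0,0,0.03,-0.005,0,0,0,0,0.03,-0.005,0,0,0,0,0.03,-0.005,0,0,0,0,0.03,-0.005,0,0,0,0])

```text
t: 9.42
ee_pos: [435.5, -41.9, 132.8]
orientation: [0.707, 0.707, -0.0, 0.0]
force: [0.6, 0.8, -0.3]
finger_gap: 56.5
grip_force: 63.8
```

Scaled: 9.7 cm / 60 = 0.1617, 8.5 cm / 60 = 0.1417.

>>> send_rows(increments=[0.0017,0,0.025,0,0,0,0.0017,0,0.0667,0,0,0,0.0017,0,0.1083,0,0,0,0.0017,0,0.1417,0,0,0,0.0017,0,0.1617,0,0,0])

```text
t: 9.83
ee_pos: [434.4, -40.8, 33.7]
orientation: [0.708, 0.707, -0.001, -0.001]
force: [-0.0, -0.5, 0.2]
finger_gap: 55.9
grip_force: 63.8
```

Scaled: 0.7 cm / 60 = 0.0117, 0.6 cm / 60 = 0.01.

>>> send_rows(increments=[0,0,0.005,0,0,0,0,0,0.01,0,0,0,0,0,0.0117,0,0,0,0,0,0.0117,0,0,0,0,0,0.0117,0,0,0])

```text
t: 10.25
ee_pos: [435.7, -40.2, 29.6]
orientation: [0.707, 0.707, 0.0, 0.001]
force: [0.3, -0.1, 0.3]
finger_gap: 56.7
grip_force: 63.8
```

>>> send_rows(increments=[0,0,0,0,0,0,0,0,0,0,0,0,0,0,0,0,0,0,0,0,0,0,0,0,0,0,0,0,0,0], grip=8.5)

```text
t: 10.67
ee_pos: [435.3, -40.0, 29.0]
orientation: [0.707, 0.707, 0.0, 0.0]
force: [0.5, -0.1, 0.5]
finger_gap: 84.9
grip_force: 0.0
```

>>> send_rows(increments=[0,0,-0.0333,0,0,0,0,0,-0.0833,0,0,0,0,0,-0.1333,0,0,0,0,0,-0.1833,0,0,0,0,0,-0.2167,0,0,0])

```text
t: 11.08
ee_pos: [435.7, -40.1, 161.7]
orientation: [0.707, 0.707, 0.001, 0.001]
force: [0.7, -1.0, -0.8]
finger_gap: 84.9
grip_force: 0.0
```

Run:
```python
from h import *
s,p=wrist();print(s["ee_pos"],s["t"])
h=blob(p,"yellow",(435,-40),67,120);print(cv2.minEnclosingCircle(h),cv2.minAreaRect(h))
```

```text
[435.67337074 -40.07247874 161.66806086] 11.0833
((434.2415466308594, -40.31642532348633), 30.642505645751953) ((434.3545837402344, -40.08554458618164), (58.68442153930664, 59.8881950378418), 0.09827463328838348)
```

The cup stands at (434, -40) in the grey tray and is released. Next, the flask.

Scaled: 11.5 cm / 60 = 0.1917, 9 cm / 60 = 0.15.

>>> send_rows(increments=[0,0,-0.05,0,0,0,0.0333,-0.0017,-0.1,0,0,0,0.0917,-0.0067,-0.1167,0,0,0,0.15,-0.01,-0.1167,0,0,0,0.1917,-0.0133,-0.1167,0,0,0])

```text
t: 11.55
ee_pos: [427.0, 77.0, 229.6]
orientation: [0.707, 0.707, 0.001, 0.0]
force: [-0.3, -0.2, -1.1]
finger_gap: 85.1
grip_force: 0.0
```

>>> send_rows(increments=[0,0,0,0,0,0,0,0,0,0,0,0,0,0,0,0,0,0,0,0,0,0,0,0,0,0,0,0,0,0])

```text
t: 11.97
ee_pos: [427.3, 74.2, 228.7]
orientation: [0.708, 0.707, -0.0, -0.0]
force: [0.2, 0.1, -0.7]
finger_gap: 84.9
grip_force: 0.0
```

Run:
```python
from h import *
s,p=wrist();print(s["ee_pos"],s["q"].round(2));cv2.imwrite("pics/w4.png",p["img"])
for d in arm.spot_point(p,"flask")[:2]: print(d["conf"],d["at"],ray(p,d["at"],5))
for c in ["top","scene"]:
    q=arm.get_image(c)
    for d in arm.search_frame(q,"flask")[:2]: print(c,d["conf"],d["rect"])
cv2.imwrite("pics/w4.png",cv2.resize(p["img"][100:400,170:490],None,fx=2,fy=2,interpolation=cv2.INTER_CUBIC))
```

```text
[427.30871263  74.17259448 228.74475902] [ 0.09  0.02  1.8  -0.    1.32  0.09]
top 0.78 [274.9, 292.7, 19.9, 24.9]
scene 0.78 [346.1, 262.4, 35.9, 54.0]
scene 0.61 [441.2, 166.5, 67.0, 52.4]
```

View pics/w4.png

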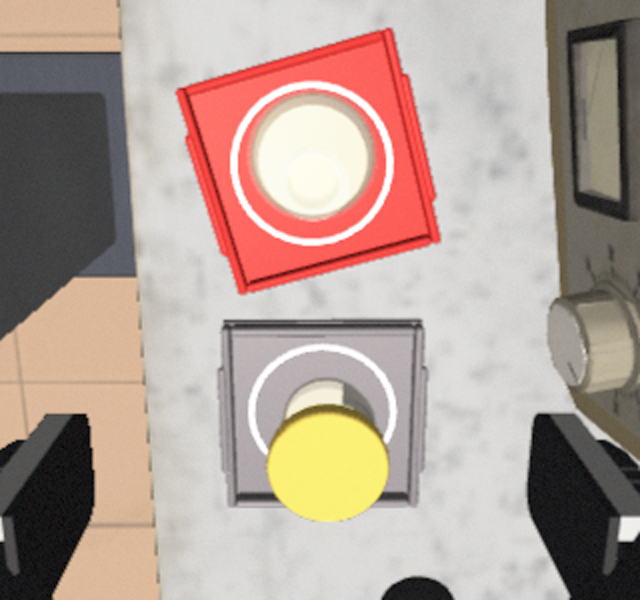

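The crop shows the flask in the red tray, with its base circle at crop (312,157) and its lip at about (314,182). The grey tray below holds the cup.

Run:
```python
from h import *
s,p=wrist()
f=lambda c,r:(170+c/2,100+r/2)
print("base",[ray(p,f(*u),8).round(1)[:2] for u in [(312,157),(250,157),(374,157),(312,94),(312,219)]])
print("lip",[ray(p,f(*u),111).round(1)[:2] for u in [(314,182),(287,182),(341,182),(314,155),(314,208)]])
print("ring",ray(p,f(312,162.5),5))
print("knob/front",ray(p,f(548,330),100),ray(p,f(555,200),0))
```

```text
base [array([426.9, 104.7]), array([395.1, 104.6]), array([458.7, 104.7]), array([426.8, 136. ]), array([427. ,  72.4])]
lip [array([427.4, 106.4]), array([417.2, 106.3]), array([437.7, 106.4]), array([427.4, 116.5]), array([427.5,  96.4])]
ring [426.90862967 101.54715852   5.        ]
knob/front [525.36922594  43.24193176 100.        ] [556.35363002  81.37787116   0.        ]
```

Scaled: 7.5 cm / 60 = 0.125, 3.1 cm / 60 = 0.0517.

>>> send_rows(increments=[0.0167,0,0,0,0,0,0.0417,0,0.0167,0,0,0,0.0517,0,0.05,0,0,0,0.0517,0,0.0917,0,0,0,0.0517,0,0.125,0,0,0])

```text
t: 12.73
ee_pos: [426.8, 107.0, 152.6]
orientation: [0.707, 0.707, -0.0, -0.0]
force: [0.5, -0.4, -0.3]
finger_gap: 84.9
grip_force: 0.0
```

Scaled: 8.1 cm / 60 = 0.135, 7.8 cm / 60 = 0.13.

>>> send_rows(increments=[0,0,0.0333,0,0,0,0,0,0.075,0,0,0,0,0,0.1083,0,0,0,0,0,0.13,0,0,0,0,0,0.135,0,0,0])

```text
t: 13.15
ee_pos: [426.1, 106.4, 70.9]
orientation: [0.707, 0.707, -0.001, -0.001]
force: [-0.1, -0.2, 0.4]
finger_gap: 84.9
grip_force: 0.0
```

>>> send_rows(increments=[0,0,0,0,0,0,0,0,0,0,0,0,0,0,0,0,0,0,0,0,0,0,0,0,0,0,0,0,0,0], grip=1.5)

```text
t: 13.57
ee_pos: [427.6, 106.1, 73.6]
orientation: [0.707, 0.707, 0.001, 0.0]
force: [1.2, -0.7, 8.9]
finger_gap: 24.8
grip_force: 24.4
```

>>> send_rows(increments=[0,0,0,0,0,0,0,0,0,0,0,0,0,0,0,0,0,0,0,0,0,0,0,0,0,0,0,0,0,0])

```text
t: 13.98
ee_pos: [428.0, 106.1, 73.8]
orientation: [0.707, 0.707, 0.001, 0.001]
force: [1.4, 0.4, 5.8]
finger_gap: 23.0
grip_force: 58.4
```

Scaled: -11 cm / 60 = -0.1833, -8 cm / 60 = -0.1333.

>>> send_rows(increments=[0,0,-0.0133,0,0,0,0,0,-0.0417,0,0,0,0,0,-0.0833,0,0,0,0,0,-0.1333,0,0,0,0,0,-0.1833,0,0,0])

```text
t: 14.4
ee_pos: [426.6, 105.9, 184.6]
orientation: [0.707, 0.707, -0.0, -0.0]
force: [1.0, -0.3, -1.3]
finger_gap: 22.9
grip_force: 58.9
```

Scaled: -11 cm / 60 = -0.1833, -8 cm / 60 = -0.1333.

>>> send_rows(increments=[-0.0133,0,-0.0333,0,0,0,-0.0417,0,-0.05,0,0,0,-0.0833,0,-0.05,0,0,0,-0.1333,0,-0.05,0,0,0,-0.1833,0,-0.05,0,0,0])

```text
t: 14.82
ee_pos: [426.8, -5.0, 213.7]
orientation: [0.707, 0.707, 0.0, 0.0]
force: [0.4, -0.1, -1.2]
finger_gap: 22.7
grip_force: 58.9
```

Run:
```python
from h import *
s,p=wrist();print(s["ee_pos"],s["finger_gap"],s["q"].round(2));cv2.imwrite("pics/w5.png",p["img"])
```

```text
[426.79905718  -4.97281409 213.71958747] 22.679185593803943 [-0.1   0.02  1.84  0.    1.28 -0.1 ]
```

View pics/w5.png

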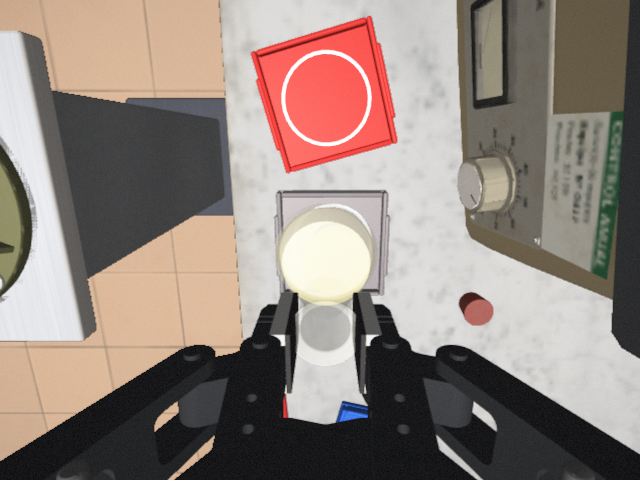

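The flask is held level at (326,253) with its lip between the fingers, and the red tray is empty. I'll carry it on to blue.

Scaled: -16 cm / 60 = -0.2667, -12.6 cm / 60 = -0.21.

>>> send_rows(increments=[-0.0417,0,0,0,0,0,-0.0967,0,0,0,0,0,-0.1533,0,0,0,0,0,-0.21,0.0083,0,0,0,0,-0.2667,0.02,0,0,0,0])

```text
t: 15.28
ee_pos: [438.7, -165.6, 213.7]
orientation: [0.707, 0.707, 0.0, 0.0]
force: [0.1, 1.2, -0.9]
finger_gap: 22.8
grip_force: 58.9
```

Scaled: -13.8 cm / 60 = -0.23, -12.4 cm / 60 = -0.2067.

>>> send_rows(increments=[-0.055,0.0183,0,0,0,0,-0.11,0.0383,0,0,0,0,-0.1633,0.0583,0,0,0,0,-0.2067,0.0733,0,0,0,0,-0.23,0.0817,0,0,0,0])

```text
t: 15.7
ee_pos: [488.3, -304.6, 212.9]
orientation: [0.708, 0.706, -0.0, -0.0]
force: [0.0, 1.3, -2.0]
finger_gap: 22.5
grip_force: 58.9
```

Scaled: 4 cm / 60 = 0.0667, 3 cm / 60 = 0.05.

>>> send_rows(increments=[0,0,0.0167,0,0,0,0,0,0.05,0,0,0,0,0,0.0667,0,0,0,0,0,0.0667,0,0,0,0,0,0.0667,0,0,0])

```text
t: 16.12
ee_pos: [488.0, -301.4, 173.0]
orientation: [0.707, 0.707, -0.0, -0.0]
force: [-0.5, 0.3, -0.7]
finger_gap: 22.8
grip_force: 59.0
```

Run:
```python
from h import *
s,p=wrist();print(s["ee_pos"],s["orientation"],s["finger_gap"]);cv2.imwrite("pics/w6.png",p["img"])
b=s["ee_pos"][2]-68.5;K=np.array(p["camera_matrix"])
print(b,[ray(p,u,b+2).round(1) for u in [(326,253)]],cv2.minAreaRect(blob(p,"blue",(487,-304),14,120)))
```

```text
[ 488.0398211  -301.43394578  173.01582881] [ 7.06958884e-01  7.07254500e-01 -5.88669429e-05 -4.51822768e-04] 22.80073389798319
104.51582881217914 [array([ 487.4, -302.9,  106.5])] ((486.267333984375, -305.2986755371094), (110.11262512207031, 114.61920928955078), 75.94109344482422)
```

View pics/w6.png

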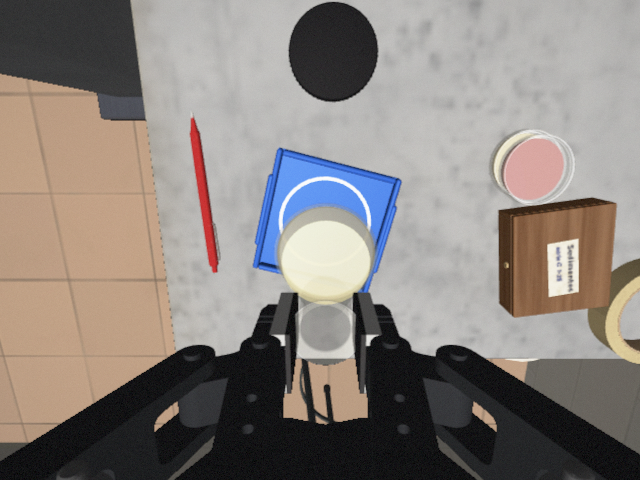

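The flask base is at (326,253), just above the blue tray, about 2 mm from being centred. I'll lower it.

>>> send_rows(increments=[-0.0017,0,0.025,0,0,0,-0.0033,0,0.0667,0,0,0,-0.0033,0,0.1083,0,0,0,-0.0033,0,0.1417,0,0,0,-0.0033,0,0.155,0,0,0])

```text
t: 16.58
ee_pos: [487.7, -303.4, 78.3]
orientation: [0.707, 0.707, -0.0, -0.001]
force: [-0.5, 0.1, -2.4]
finger_gap: 22.8
grip_force: 59.0
```

Scaled: 0.6 cm / 60 = 0.01, 0.5 cm / 60 = 0.0083.

>>> send_rows(increments=[0,0,0.0033,0,0,0,0,0,0.0083,0,0,0,0,0,0.01,0,0,0,0,0,0.01,0,0,0,0,0,0.01,0,0,0])

```text
t: 17.0
ee_pos: [488.6, -304.2, 74.9]
orientation: [0.707, 0.707, 0.0, 0.001]
force: [-0.3, 0.7, -1.1]
finger_gap: 23.1
grip_force: 59.0
```

Scaled: 0.15 cm / 60 = 0.0025, 0.1 cm / 60 = 0.0017.

>>> send_rows(increments=[0,0,0.0008,0,0,0,0,0,0.0017,0,0,0,0,0,0.0025,0,0,0,0,0,0.0025,0,0,0,0,0,0.0025,0,0,0])

```text
t: 17.42
ee_pos: [489.0, -304.4, 73.8]
orientation: [0.707, 0.707, 0.0, 0.001]
force: [0.4, 0.4, 8.8]
finger_gap: 22.8
grip_force: 59.7
```

>>> send_rows(increments=[0,0,0,0,0,0,0,0,0,0,0,0,0,0,0,0,0,0,0,0,0,0,0,0,0,0,0,0,0,0], grip=8.5)

```text
t: 17.83
ee_pos: [488.1, -304.0, 72.3]
orientation: [0.707, 0.707, -0.0, -0.0]
force: [-0.4, 0.1, 0.1]
finger_gap: 81.4
grip_force: 0.0
```

Scaled: -7 cm / 60 = -0.1167, -4 cm / 60 = -0.0667.

>>> send_rows(increments=[0,0,0,0,0,0,0,0,0,0,0,0,0,0,-0.025,0,0,0,0,0,-0.0667,0,0,0,0,0,-0.1167,0,0,0])

```text
t: 18.25
ee_pos: [487.5, -303.5, 141.8]
orientation: [0.707, 0.707, -0.0, -0.002]
force: [0.4, -0.3, 0.1]
finger_gap: 85.5
grip_force: 0.0
```

Scaled: -8 cm / 60 = -0.1333, -6 cm / 60 = -0.1.

>>> send_rows(increments=[0,0,-0.05,0,0,0,0,0,-0.1,0,0,0,0,0,-0.1333,0,0,0,0,0,-0.1333,0,0,0,0,0,-0.1333,0,0,0])

```text
t: 18.67
ee_pos: [488.4, -304.2, 223.2]
orientation: [0.707, 0.707, 0.0, 0.001]
force: [0.4, -0.5, -0.0]
finger_gap: 84.9
grip_force: 0.0
```

Run:
```python
from h import *
s,p=wrist();print(s["ee_pos"],s["t"]);cv2.imwrite("pics/w7.png",p["img"][60:360,180:480])
for d in arm.search_frame(p,"flask")[:2]: print(d)
```

```text
[ 488.42181181 -304.15961835  223.17500151] 18.6667
{'rect': [294.0, 178.9, 65.2, 72.6], 'conf': 0.63}
```

View pics/w7.png

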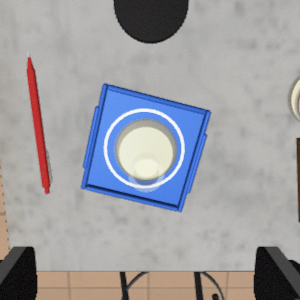

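The flask stands in the blue tray with its base at crop (147,151), concentric with the ring. Next, the dropper bottle.

Scaled: 16 cm / 60 = 0.2667, 12.5 cm / 60 = 0.2083.

>>> send_rows(increments=[0.0333,-0.0133,0,0,0,0,0.0917,-0.0333,0,0,0,0,0.15,-0.055,0,0,0,0,0.2083,-0.075,0,0,0,0,0.2667,-0.1,0,0,0,0])

```text
t: 19.18
ee_pos: [427.0, -142.5, 220.9]
orientation: [0.707, 0.707, -0.0, -0.001]
force: [0.2, 0.4, 1.4]
finger_gap: 85.1
grip_force: 0.0
```

Scaled: 18.5 cm / 60 = 0.3083, 14.8 cm / 60 = 0.2467.

>>> send_rows(increments=[0.0617,0,0,0,0,0,0.1233,0,0,0,0,0,0.185,0,0,0,0,0,0.2467,0,0,0,0,0,0.3083,0,0,0,0,0])

```text
t: 19.6
ee_pos: [427.3, 42.7, 221.4]
orientation: [0.707, 0.707, -0.001, -0.001]
force: [0.9, -0.1, -0.1]
finger_gap: 84.8
grip_force: 0.0
```

Scaled: 18.5 cm / 60 = 0.3083, 14.8 cm / 60 = 0.2467.

>>> send_rows(increments=[0.0617,0,0,0,0,0,0.1233,0,0,0,0,0,0.185,0,0,0,0,0,0.2467,0,0,0,0,0,0.3083,0,0,0,0,0])

```text
t: 20.02
ee_pos: [427.4, 227.7, 221.2]
orientation: [0.707, 0.707, -0.001, -0.0]
force: [1.3, -0.6, 0.8]
finger_gap: 84.6
grip_force: 0.0
```

Scaled: 14.5 cm / 60 = 0.2417, 13 cm / 60 = 0.2167.

>>> send_rows(increments=[0.06,0.005,0,0,0,0,0.12,0.01,0,0,0,0,0.175,0.0133,0,0,0,0,0.2167,0.0167,0,0,0,0,0.2417,0.0167,0,0,0,0])

```text
t: 20.43
ee_pos: [437.5, 373.2, 220.5]
orientation: [0.707, 0.708, -0.001, -0.0]
force: [0.2, -0.6, 0.2]
finger_gap: 84.6
grip_force: 0.0
```

>>> send_rows(increments=[0,0,0,0,0,0,0,0,0,0,0,0,0,0,0,0,0,0,0,0,0,0,0,0,0,0,0,0,0,0])

```text
t: 20.85
ee_pos: [438.4, 370.2, 222.4]
orientation: [0.707, 0.707, -0.0, 0.0]
force: [0.7, -0.1, -0.1]
finger_gap: 85.4
grip_force: 0.0
```

Run:
```python
from h import *
s,p=wrist();print(s["ee_pos"],s["q"].round(2),s["t"])
for d in arm.search_frame(p,"dropper_bottle")[:2]: print(d)
for d in arm.spot_point(p,"dropper_bottle")[:2]: print(d,ray(p,d["at"],5))
cv2.imwrite("pics/w8.png",cv2.resize(p["img"][60:360,170:490],None,fx=2,fy=2,interpolation=cv2.INTER_CUBIC))
```

```text
[438.37862729 370.19424663 222.44832965] [ 0.64  0.34  1.44 -0.    1.36  0.64] 20.85
{'rect': [304.5, 168.5, 38.3, 40.7], 'conf': 0.77}
{'at': [319.4, 181.2], 'conf': 0.89} [431.34812152 397.75300262   5.        ]
```

View pics/w8.png

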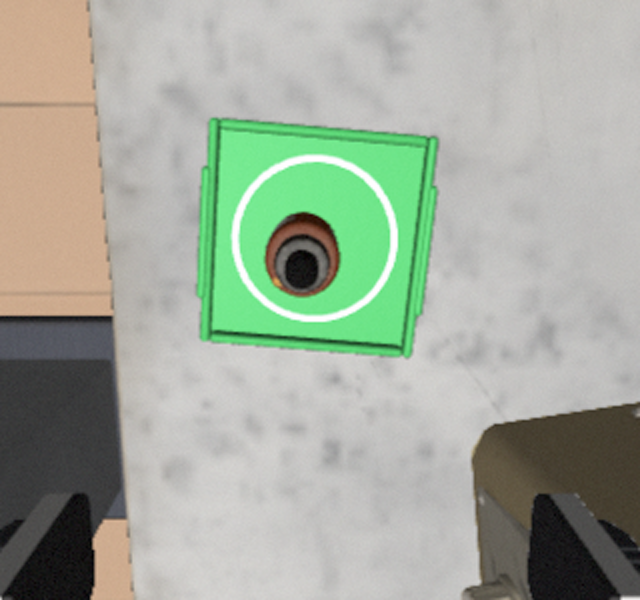

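Run:
```python
from h import *
s,p=wrist();f=lambda c,r:(170+c/2,60+r/2)
print(s["ee_pos"])
print("bulb",[ray(p,f(*u),107).round(1)[:2] for u in [(301,270),(284,270),(318,270)]])
print("body",[ray(p,f(*u),70).round(1)[:2] for u in [(303,259),(267,259),(339,259),(303,296)]])
print("base top edge",ray(p,f(303,212),40)[:2])
print("green",cv2.minAreaRect(blob(p,"green",(441,400),14,120)))
```

```text
[438.33471082 370.55024555 222.55377495]
bulb [array([433.7, 399.5]), array([427.3, 399.5]), array([440.1, 399.5])]
body [array([434.1, 398.6]), array([418.8, 398.5]), array([449.4, 398.6]), array([434.1, 382.6])]
base top edge [433.82324263 415.94448278]
green ((438.92706298828125, 399.1273193359375), (109.0180892944336, 114.22633361816406), 85.3096923828125)
```

The bottle is at (434, 399): the bulb at crop (301,270) and the body at (303,259) agree. I'll descend to the top of the body.

Scaled: 10 cm / 60 = 0.1667, 7.5 cm / 60 = 0.125.

>>> send_rows(increments=[0.0167,-0.0033,0,0,0,0,0.04,-0.0067,0.0167,0,0,0,0.0483,-0.0067,0.0667,0,0,0,0.0483,-0.0067,0.125,0,0,0,0.0483,-0.0067,0.1667,0,0,0])

```text
t: 21.47
ee_pos: [432.9, 400.9, 118.8]
orientation: [0.707, 0.708, -0.001, -0.0]
force: [1.1, -1.0, -0.3]
finger_gap: 85.3
grip_force: 0.0
```

Scaled: 8.1 cm / 60 = 0.135, 7.8 cm / 60 = 0.13.

>>> send_rows(increments=[0,0,0.0333,0,0,0,0,0,0.075,0,0,0,0,0,0.1083,0,0,0,0,0,0.13,0,0,0,0,0,0.135,0,0,0])

```text
t: 21.88
ee_pos: [432.9, 400.0, 38.4]
orientation: [0.707, 0.707, -0.002, -0.0]
force: [0.5, 0.2, -0.3]
finger_gap: 85.1
grip_force: 0.0
```

>>> send_rows(increments=[0,0,0,0,0,0,0,0,0,0,0,0,0,0,0,0,0,0,0,0,0,0,0,0,0,0,0,0,0,0], grip=2.5)

```text
t: 22.3
ee_pos: [434.6, 400.3, 42.4]
orientation: [0.707, 0.707, 0.001, 0.0]
force: [0.5, -0.1, 5.1]
finger_gap: 26.1
grip_force: 33.7
```

>>> send_rows(increments=[0,0,0,0,0,0,0,0,0,0,0,0,0,0,0,0,0,0,0,0,0,0,0,0,0,0,0,0,0,0])

```text
t: 22.72
ee_pos: [434.7, 400.3, 42.3]
orientation: [0.707, 0.707, 0.001, 0.0]
force: [0.1, -0.4, 5.8]
finger_gap: 25.7
grip_force: 36.9
```

>>> send_rows(increments=[0,0,0,0,0,0,0,0,0,0,0,0,0,0,0,0,0,0,0,0,0,0,0,0,0,0,0,0,0,0], grip=1.5)

```text
t: 23.13
ee_pos: [434.7, 400.3, 42.4]
orientation: [0.707, 0.707, 0.001, 0.0]
force: [-1.2, -0.2, 8.0]
finger_gap: 25.0
grip_force: 52.6
```

Run:
```python
from h import *
s,p=wrist();print(s["ee_pos"],s["force"],s["finger_gap"],s["grip_force"]);cv2.imwrite("pics/w9.png",cv2.resize(p["img"][180:480,170:490],None,fx=2,fy=2,interpolation=cv2.INTER_CUBIC))
```

```text
[434.69979685 400.34312614  42.42776572] [-1.22822658 -0.16793351  8.0196166 ] 24.96238216414348 52.63645039871335
```

View pics/w9.png

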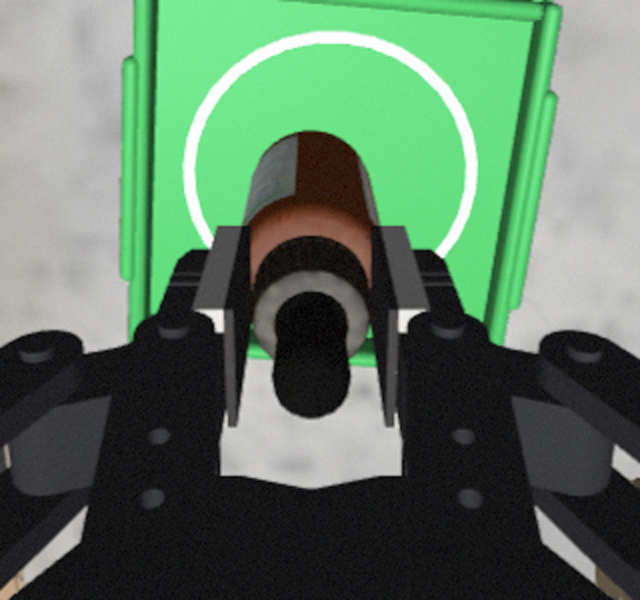

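The pads sit on the sloped shoulder, and there is plenty of room between the bulb and the palm. I'll open and grip about 10 mm lower.

>>> send_rows(increments=[0,0,0,0,0,0,0,0,0,0,0,0,0,0,0,0,0,0,0,0,0,0,0,0,0,0,0,0,0,0], grip=5)

```text
t: 23.6
ee_pos: [434.1, 399.9, 41.3]
orientation: [0.707, 0.707, -0.0, -0.0]
force: [0.1, -0.3, 0.8]
finger_gap: 50.0
grip_force: 0.0
```

Scaled: 1 cm / 60 = 0.0167, 0.9 cm / 60 = 0.015.

>>> send_rows(increments=[0,0,0.005,0,0,0,0,0,0.01,0,0,0,0,0,0.015,0,0,0,0,0,0.0167,0,0,0,0,0,0.0167,0,0,0])

```text
t: 24.02
ee_pos: [434.0, 399.8, 30.9]
orientation: [0.707, 0.707, -0.0, -0.0]
force: [0.3, -0.0, 0.1]
finger_gap: 50.0
grip_force: 0.0
```

>>> send_rows(increments=[0,0,0,0,0,0,0,0,0,0,0,0,0,0,0,0,0,0,0,0,0,0,0,0,0,0,0,0,0,0], grip=2)

```text
t: 24.43
ee_pos: [434.5, 400.2, 31.8]
orientation: [0.707, 0.707, 0.0, 0.0]
force: [1.0, 0.3, 5.0]
finger_gap: 29.5
grip_force: 59.4
```

>>> send_rows(increments=[0,0,0,0,0,0,0,0,0,0,0,0,0,0,0,0,0,0,0,0,0,0,0,0,0,0,0,0,0,0])

```text
t: 24.85
ee_pos: [434.5, 400.2, 31.8]
orientation: [0.707, 0.707, 0.001, 0.0]
force: [-0.9, 0.1, 5.6]
finger_gap: 29.6
grip_force: 59.5
```

Scaled: -11 cm / 60 = -0.1833, -8 cm / 60 = -0.1333.

>>> send_rows(increments=[0,0,-0.0133,0,0,0,0,0,-0.0417,0,0,0,0,0,-0.0833,0,0,0,0,0,-0.1333,0,0,0,-0.0133,0,-0.1833,0,0,0])

```text
t: 25.27
ee_pos: [433.6, 392.3, 142.4]
orientation: [0.707, 0.707, -0.001, -0.0]
force: [0.0, -0.2, 0.0]
finger_gap: 29.7
grip_force: 59.5
```

>>> send_rows(increments=[-0.0417,-0.0017,-0.0167,0,0,0,-0.0917,-0.005,-0.0167,0,0,0,-0.15,-0.0083,-0.0167,0,0,0,-0.2083,-0.01,-0.0167,0,0,0,-0.2667,-0.01,-0.0167,0,0,0])

```text
t: 25.68
ee_pos: [427.4, 230.5, 151.5]
orientation: [0.707, 0.707, -0.0, -0.0]
force: [1.2, 0.4, -0.6]
finger_gap: 29.2
grip_force: 59.5
```

Scaled: -13 cm / 60 = -0.2167, -12 cm / 60 = -0.2.

>>> send_rows(increments=[-0.055,0,0,0,0,0,-0.11,0,0,0,0,0,-0.1633,0,0,0,0,0,-0.2,0,0,0,0,0,-0.2167,0,0,0,0,0])

```text
t: 26.1
ee_pos: [427.9, 99.8, 151.7]
orientation: [0.708, 0.706, -0.0, 0.0]
force: [0.2, 0.5, -0.9]
finger_gap: 29.6
grip_force: 59.5
```

Scaled: 6 cm / 60 = 0.1, 5 cm / 60 = 0.0833.

>>> send_rows(increments=[0,0,0.0167,0,0,0,0,0,0.05,0,0,0,0,0,0.0833,0,0,0,0,0,0.1,0,0,0,0,0,0.1,0,0,0])

```text
t: 26.52
ee_pos: [426.9, 102.7, 89.2]
orientation: [0.707, 0.707, -0.002, -0.001]
force: [-0.8, -0.3, 0.5]
finger_gap: 29.3
grip_force: 59.4
```

Run:
```python
from h import *
s,p=wrist();print(s["ee_pos"],s["orientation"],s["finger_gap"],s["grip_force"]);cv2.imwrite("pics/w10.png",cv2.resize(p["img"][100:480,70:570],None,fx=1.5,fy=1.5))
print(cv2.minAreaRect(blob(p,"red",(428,101),14,120)))
```

```text
[426.9227389  102.66819306  89.16262515] [ 0.70679171  0.70741859 -0.00165077 -0.00129974] 29.33182910696502 59.44465063512325
((426.3597412109375, 100.24271392822266), (114.81786346435547, 110.37659454345703), 15.36374568939209)
```

View pics/w10.png

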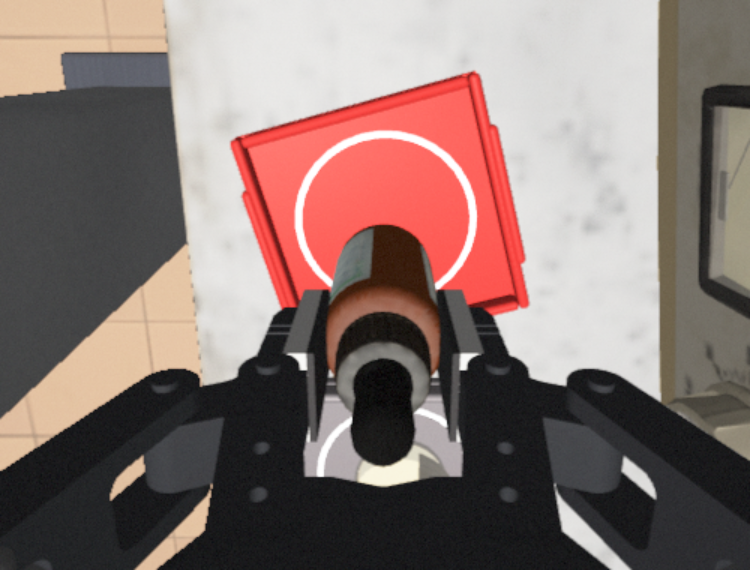

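The bottle is held upright above the red tray, its base heading for the ring's middle. I'll lower it.

Scaled: 5.5 cm / 60 = 0.0917, 5.3 cm / 60 = 0.0883.

>>> send_rows(increments=[0,0,0.02,0,0,0,0,0,0.05,0,0,0,0,0,0.075,0,0,0,0,0,0.0883,0,0,0,0,0,0.0917,0,0,0])

```text
t: 26.98
ee_pos: [428.1, 102.3, 36.0]
orientation: [0.707, 0.707, -0.0, -0.0]
force: [0.3, -0.2, -0.7]
finger_gap: 29.2
grip_force: 59.5
```

Scaled: 0.3 cm / 60 = 0.005, 0.2 cm / 60 = 0.0033.

>>> send_rows(increments=[0,0,0.0017,0,0,0,0,0,0.0033,0,0,0,0,0,0.005,0,0,0,0,0,0.005,0,0,0,0,0,0.005,0,0,0])

```text
t: 27.4
ee_pos: [428.4, 102.0, 33.8]
orientation: [0.707, 0.707, 0.0, 0.0]
force: [0.0, -0.0, -1.0]
finger_gap: 29.1
grip_force: 59.5
```

Scaled: 0.2 cm / 60 = 0.0033, 0.15 cm / 60 = 0.0025.

>>> send_rows(increments=[0,0,0.0008,0,0,0,0,0,0.0017,0,0,0,0,0,0.0025,0,0,0,0,0,0.0033,0,0,0,0,0,0.0033,0,0,0])

```text
t: 27.82
ee_pos: [428.4, 102.0, 31.8]
orientation: [0.707, 0.707, 0.0, 0.0]
force: [-1.8, -1.6, 6.9]
finger_gap: 29.7
grip_force: 60.2
```

>>> send_rows(increments=[0,0,0,0,0,0,0,0,0,0,0,0,0,0,0,0,0,0,0,0,0,0,0,0,0,0,0,0,0,0], grip=8.5)

```text
t: 28.23
ee_pos: [428.2, 102.0, 31.3]
orientation: [0.707, 0.707, -0.0, -0.0]
force: [1.1, 0.4, 0.0]
finger_gap: 84.6
grip_force: 0.0
```

Scaled: -10 cm / 60 = -0.1667, -7 cm / 60 = -0.1167.

>>> send_rows(increments=[0,0,0,0,0,0,0,0,-0.0167,0,0,0,0,0,-0.0667,0,0,0,0,0,-0.1167,0,0,0,0,0,-0.1667,0,0,0])

```text
t: 28.65
ee_pos: [427.8, 101.9, 133.3]
orientation: [0.707, 0.707, -0.0, -0.0]
force: [-0.5, -0.5, 1.2]
finger_gap: 84.7
grip_force: 0.0
```

Scaled: -9 cm / 60 = -0.15, -6 cm / 60 = -0.1.

>>> send_rows(increments=[0,0,-0.05,0,0,0,0,0,-0.1,0,0,0,0,0,-0.15,0,0,0,0,0,-0.15,0,0,0,0,0,-0.15,0,0,0])

```text
t: 29.07
ee_pos: [428.6, 102.0, 223.1]
orientation: [0.707, 0.707, 0.001, 0.001]
force: [-0.5, 0.2, -0.5]
finger_gap: 84.6
grip_force: 0.0
```

Run:
```python
from h import *
s,p=wrist();print(s["ee_pos"],s["t"])
for d in arm.spot_point(p,"dropper_bottle")[:1]: print(d,ray(p,d["at"],5))
h=blob(p,"yellow",(434,-40),67,120);print(cv2.minEnclosingCircle(h))
for d in arm.search_frame(p,"dropper_bottle")[:1]: print(d)
print(cv2.minAreaRect(blob(p,"red",(428,101),14,120)))
```

```text
[428.56621555 102.03794307 223.14846713] 29.0667
{'at': [324.6, 209.9], 'conf': 0.98} [427.5868594   99.92813563   5.        ]
((434.3121032714844, -37.88002395629883), 32.004554748535156)
{'rect': [306.0, 194.1, 38.3, 48.7], 'conf': 0.6}
((426.3766784667969, 99.95811462402344), (114.16914367675781, 109.52386474609375), 15.445460319519043)
```

The bottle stands at (427.6, 100) in the red tray. Last, the cup from grey to green.

>>> send_rows(increments=[-0.0333,0.0017,0,0,0,0,-0.0917,0.005,0,0,0,0,-0.15,0.0083,0,0,0,0,-0.2,0.0117,0,0,0,0,-0.2367,0.0117,0,0,0,0])

```text
t: 29.63
ee_pos: [434.7, -42.1, 220.3]
orientation: [0.707, 0.707, -0.001, -0.001]
force: [1.1, 0.4, -0.4]
finger_gap: 85.0
grip_force: 0.0
```

>>> send_rows(increments=[0,0,0.025,0,0,0,0,0,0.075,0,0,0,0,0,0.1333,0,0,0,0,0,0.1917,0,0,0,0,0,0.25,0,0,0])

```text
t: 30.05
ee_pos: [434.3, -39.9, 69.1]
orientation: [0.707, 0.707, -0.0, -0.001]
force: [1.5, -0.4, 0.1]
finger_gap: 84.9
grip_force: 0.0
```

Scaled: 4.5 cm / 60 = 0.075, 3.5 cm / 60 = 0.0583.

>>> send_rows(increments=[0,0,0.0333,0,0,0,0,0,0.0583,0,0,0,0,0,0.075,0,0,0,0,0,0.075,0,0,0,0,0,0.075,0,0,0])

```text
t: 30.47
ee_pos: [435.0, -40.0, 26.3]
orientation: [0.707, 0.707, -0.0, -0.0]
force: [-0.4, 0.1, 0.7]
finger_gap: 84.6
grip_force: 0.0
```

>>> send_rows(increments=[0,0,0,0,0,0,0,0,0,0,0,0,0,0,0,0,0,0,0,0,0,0,0,0,0,0,0,0,0,0], grip=5)

```text
t: 30.88
ee_pos: [436.0, -40.2, 28.1]
orientation: [0.707, 0.707, 0.001, 0.001]
force: [-5.1, 0.2, 19.1]
finger_gap: 56.1
grip_force: 59.9
```

>>> send_rows(increments=[0,0,0,0,0,0,0,0,0,0,0,0,0,0,0,0,0,0,0,0,0,0,0,0,0,0,0,0,0,0])

```text
t: 31.3
ee_pos: [436.0, -40.2, 28.1]
orientation: [0.707, 0.707, 0.001, 0.001]
force: [-5.1, -0.0, 17.6]
finger_gap: 56.4
grip_force: 59.9
```

Scaled: -12.5 cm / 60 = -0.2083, -9 cm / 60 = -0.15.

>>> send_rows(increments=[0,0,-0.0133,0,0,0,0,0,-0.0417,0,0,0,0,0,-0.0917,0,0,0,0,0,-0.15,0,0,0,0,0,-0.2083,0,0,0])

```text
t: 31.72
ee_pos: [434.7, -39.9, 153.4]
orientation: [0.707, 0.707, 0.0, -0.0]
force: [-0.6, -0.7, 0.1]
finger_gap: 56.1
grip_force: 63.8
```

Scaled: 12 cm / 60 = 0.2, 8.5 cm / 60 = 0.1417.

>>> send_rows(increments=[0.0083,-0.0017,-0.05,0,0,0,0.0333,-0.005,-0.075,0,0,0,0.0833,-0.01,-0.0833,0,0,0,0.1417,-0.01,-0.0833,0,0,0,0.2,-0.01,-0.0833,0,0,0])

```text
t: 32.13
ee_pos: [429.0, 81.1, 202.8]
orientation: [0.708, 0.707, 0.001, 0.001]
force: [0.5, -0.1, -0.9]
finger_gap: 56.9
grip_force: 63.8
```

Scaled: 17.5 cm / 60 = 0.2917, 14 cm / 60 = 0.2333.

>>> send_rows(increments=[0.0583,0,0,0,0,0,0.1167,0,0,0,0,0,0.175,0,0,0,0,0,0.2333,0,0,0,0,0,0.2917,0,0,0,0,0])

```text
t: 32.55
ee_pos: [428.8, 256.8, 202.3]
orientation: [0.707, 0.707, 0.001, 0.0]
force: [0.4, -0.4, -0.5]
finger_gap: 56.2
grip_force: 63.8
```

>>> send_rows(increments=[0.0583,0.005,0,0,0,0,0.1167,0.01,0,0,0,0,0.175,0.015,0,0,0,0,0.2217,0.0183,0,0,0,0,0.2417,0.0183,0,0,0,0])

```text
t: 32.97
ee_pos: [439.7, 402.9, 201.7]
orientation: [0.706, 0.708, 0.0, -0.0]
force: [0.5, -0.6, -1.4]
finger_gap: 56.0
grip_force: 63.8
```

Scaled: 11 cm / 60 = 0.1833, 10 cm / 60 = 0.1667.

>>> send_rows(increments=[0,0,0.0333,0,0,0,0,0,0.0833,0,0,0,0,0,0.1333,0,0,0,0,0,0.1667,0,0,0,0,0,0.1833,0,0,0])

```text
t: 33.38
ee_pos: [439.3, 398.9, 89.1]
orientation: [0.707, 0.707, -0.002, -0.0]
force: [0.0, -0.3, -1.1]
finger_gap: 56.2
grip_force: 63.8
```

Run:
```python
from h import *
s,p=wrist();print(s["ee_pos"],s["orientation"],s["finger_gap"],s["grip_force"])
z=s["ee_pos"][2]-23+62
print(z,cv2.minEnclosingCircle(blob(p,"yellow",(441,400),z,120)),cv2.minAreaRect(blob(p,"green",(441,400),14,120)))
```

```text
[439.34694293 398.88882171  89.13604634] [ 7.07166213e-01  7.07045360e-01 -1.66827376e-03 -1.52786791e-04] 56.23562078690077 63.762533850967884
128.13604634161848 ((437.666015625, 399.9108581542969), 30.859159469604492) ((439.6831970214844, 406.3972473144531), (96.42084503173828, 114.81385803222656), 85.32481384277344)
```

Scaled: 5.7 cm / 60 = 0.095, 5.4 cm / 60 = 0.09.

>>> send_rows(increments=[0,0.0017,0.02,0,0,0,0,0.0033,0.05,0,0,0,0,0.0033,0.075,0,0,0,0,0.0033,0.09,0,0,0,0,0.0033,0.095,0,0,0])

```text
t: 33.85
ee_pos: [442.2, 399.8, 33.9]
orientation: [0.707, 0.707, -0.0, -0.0]
force: [0.2, -1.0, -1.3]
finger_gap: 56.2
grip_force: 63.8
```

Scaled: 0.3 cm / 60 = 0.005, 0.2 cm / 60 = 0.0033.

>>> send_rows(increments=[0,0,0.0017,0,0,0,0,0,0.0033,0,0,0,0,0,0.005,0,0,0,0,0,0.005,0,0,0,0,0,0.005,0,0,0])

```text
t: 34.27
ee_pos: [442.4, 400.1, 31.9]
orientation: [0.707, 0.707, 0.0, 0.0]
force: [-0.1, -0.2, -0.3]
finger_gap: 56.2
grip_force: 63.8
```

Scaled: 0.35 cm / 60 = 0.0058, 0.3 cm / 60 = 0.005.

>>> send_rows(increments=[0,0,0.0017,0,0,0,0,0,0.0033,0,0,0,0,0,0.005,0,0,0,0,0,0.0058,0,0,0,0,0,0.0058,0,0,0])

```text
t: 34.68
ee_pos: [442.2, 400.1, 28.3]
orientation: [0.707, 0.707, 0.0, -0.0]
force: [-2.3, -1.0, 5.3]
finger_gap: 55.9
grip_force: 64.2
```

>>> send_rows(increments=[0,0,0,0,0,0,0,0,0,0,0,0,0,0,0,0,0,0,0,0,0,0,0,0,0,0,0,0,0,0], grip=8.5)

```text
t: 35.1
ee_pos: [442.2, 399.9, 27.8]
orientation: [0.707, 0.707, -0.0, -0.0]
force: [-0.4, -0.1, -0.3]
finger_gap: 85.1
grip_force: 0.0
```

Scaled: -10 cm / 60 = -0.1667, -7 cm / 60 = -0.1167.

>>> send_rows(increments=[0,0,0,0,0,0,0,0,-0.0167,0,0,0,0,0,-0.0667,0,0,0,0,0,-0.1167,0,0,0,0,0,-0.1667,0,0,0])

```text
t: 35.52
ee_pos: [442.0, 399.9, 129.8]
orientation: [0.707, 0.707, -0.0, -0.0]
force: [-0.0, 0.5, -0.9]
finger_gap: 84.9
grip_force: 0.0
```

>>> send_rows(increments=[0,0,-0.05,0,0,0,0,0,-0.1,0,0,0,0,0,-0.15,0,0,0,-0.05,0,-0.15,0,0,0,-0.1,0,-0.15,0,0,0])

```text
t: 35.93
ee_pos: [442.3, 340.2, 220.3]
orientation: [0.706, 0.708, 0.002, 0.0]
force: [0.9, -0.3, -0.8]
finger_gap: 85.3
grip_force: 0.0
```

Scaled: -13 cm / 60 = -0.2167, -12 cm / 60 = -0.2.

>>> send_rows(increments=[-0.05,0,0,0,0,0,-0.1,0,0,0,0,0,-0.15,0,0,0,0,0,-0.2,0,0,0,0,0,-0.2167,0,0,0,0,0])

```text
t: 36.35
ee_pos: [442.0, 207.2, 218.9]
orientation: [0.708, 0.706, 0.0, 0.0]
force: [-0.3, -0.4, 0.1]
finger_gap: 85.0
grip_force: 0.0
```

Run:
```python
from h import *
p=arm.get_image("scene");cv2.imwrite("pics/s9.png",p["img"])
s,w=wrist();print(s["ee_pos"],s["t"])
for q,n in ((p,"scene"),(w,"wrist"),(arm.get_image("top"),"top")):
    for k in N[:3]+["filter_tin","stopper"]:
        for d in arm.spot_point(q,k)[:2]: print(n,k,round(d["conf"],2),ray(q,d["at"],5).round(1))
    try: print(n,"lid",cv2.minEnclosingCircle(blob(q,"yellow",(441,400),67,120)))
    except Exception: pass
```

```text
[442.28705202 207.21243497 218.89755589] 36.4
scene flask 0.84 [ 486.1 -307.9    5. ]
scene dropper_bottle 0.96 [434.3 101.5   5. ]
scene sample_cup 0.97 [ 494.  -166.6    5. ]
scene sample_cup 0.79 [442.8 402.4   5. ]
scene filter_tin 0.77 [662.1 409.4   5. ]
scene filter_tin 0.66 [435.5 -40.2   5. ]
scene stopper 0.64 [584.5 -98.3   5. ]
scene lid ((440.1763000488281, 399.5867004394531), 30.963727951049805)
wrist dropper_bottle 0.88 [427.7  97.7   5. ]
wrist sample_cup 0.5 [433.2 -32.7   5. ]
wrist lid ((440.5145568847656, 375.4384765625), 20.80475616455078)
top flask 0.68 [ 491.4 -300.1    5. ]
top dropper_bottle 0.81 [427.1 105.1   5. ]
top sample_cup 0.9 [ 496.1 -167.3    5. ]
top sample_cup 0.66 [446.6 401.7   5. ]
top filter_tin 0.82 [667. 418.   5.]
top stopper 0.68 [451. 398.   5.]
top lid ((441.24530029296875, 400.12066650390625), 30.8882999420166)
```

View pics/s9.png

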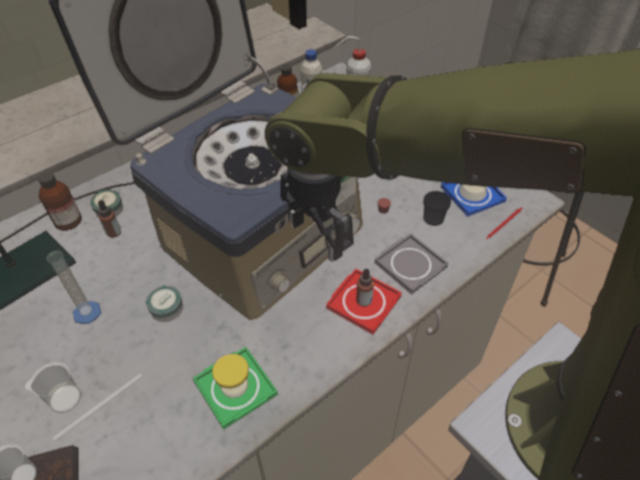

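The cup is in green (230,380), the bottle in red (364,293), the flask in blue (472,190), and grey is empty. The tin (165,301) and stopper (384,205) are where they were. I'll hand in now.

```bash
python3 -c "
from bench import arm
print(arm.hand_in())"
```

```text
the job is handed in; nothing more can be done
None
```

The job is handed in: the flask is in the blue tray, the dropper bottle in red and the sample cup in green, each within a few mm of centre by my camera measurements, with grey empty again; the hand-in call returned no verdict.

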